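# Find and seat the rocking cover

## Robot

A 7-joint arm with a two-finger parallel gripper is mounted at the origin on a cart in front of the work surface, level with it; the furniture and walls round the work are solid. World frame = base frame: x ahead of the robot, y to its left, z up, the work surface at z = 0. Lengths are in m, angles in rad, forces in N, time in s.
With the tool pointing down it reaches from about 0.425 to 0.925 m from the base axis. Payload 6.8 kg.
Tool frame: the origin (TCP) lies at the very end of the fingers, on their centre line; the grasp point (between the pads) lies bot.grip_depth behind it (bot.grip_depth is the distance from the TCP to the grasp point, in m); z points along the fingers, y is the line along which they close (so a half turn about z gives the same grasp; the last joint's range is limited). The gripper opens to 88 mm and grips with 3 to 60 N. Pads are 20 mm wide; open, the fingers measure 115 mm over their backs; the gripper's body (75 mm by 178 mm) begins 61 mm behind the grasp point.
Start: joints at [-1.292, 0.477, 0.022, 1.555, -0.011, 1.109, -0.083], TCP at [0.255, 0.625, 0.223] pointing down, gripper open.
Joint ranges: [-2.96, 2.96], [-0.34, 2.1], [-1.41, 1.46], [0.24, 2.44], [-1.37, 4.51], [0.17, 1.92], [-2.96, 2.96]. Speed limits (rad/s): [2.39, 2.39, 3.14, 3.14, 3.14, 3.14, 3.14].

## Interface

Orientations are given as a rotation vector (axis times angle).
In Python, from cell import bot gives the robot as it stands.
- The arm moves only by the tool arm_command, never from a script. Its argument "motion" is a list that holds one entry, the list of rows, each a list of 5 numbers: the finger opening in cm, from 0 to 8.78, then the shift along the tool's x, y, z in cm, then the turn about the tool's z in rad. In form: [[[fingers, tx, ty, tz, twist], ...]]. A call has 1 to 8 rows; each row is the pose to reach, as a shift and turn from the pose commanded when the call began, along the tool's axes at that moment; what a row does not reach only later rows make up. A row lasts 1/10 s, in which the tool goes at most 50 mm and 8.59 degrees, less where a joint would pass 70% of its speed; a pose out of reach is approached as far as the arm can. A call with a gripper value outside its range is refused whole. The fingers move at their own pace and stop on an object; the grip force is fixed at half the most. Time passes only in rows, so rows that repeat a pose let the fingers close. It gives the time, the measured TCP pose, the force, the opening and the grip force at its end, in the units of the state.
- bot.observe(): the state, without advancing time (a new reading comes with each control period).
- bot.snapshot(name): name is "scene" or "top"; returns the picture (420x560x3 uint8, red, green, blue); there is no depth.
- bot.camera_info(name): a dict with "fx", "fy", "cx", "cy" (pixels), "distortion" ([k1, k2, p1, p2, k3] as OpenCV has them; the pictures are not rectified), "camera_from_world" (4x4, takes a point from world to camera coordinates). Camera axes: x right, y down, z forward; pixel columns grow to the right and rows downward; lengths in m; the calibration is good to about 2 mm. A picture is of the moment at which its call begins. camera_info takes no time and is no camera call.
- bot.job_done(): hands the job in; it is judged then, once.
Trained networks look in the newest picture that a camera, given by its name, has taken for a name from the list of things; names that differ only in an ending like _2 or _b are one class to them, and where a whole thing is asked for, a point or a joint stands for the part that bears it (a point fixed in the world has none). Each returns a list of dicts, best first, with "conf" (0 to 1); they miss things now and then, are a little off and sometimes report something else, mostly with a low value. They report only what shows in the picture. A call takes as long as a camera call. They do not tell look-alikes from the thing itself.
- bot.spot_in(target, camera): "centre" ([column, row] in pixels, amid what is visible of it).
The state is a dict: "t": time; "qpos": joint angles; "dq": joint speeds; "joint_efforts": joint torques, N m; "eef_pos": TCP position; "ee_rot": TCP orientation; "contact_force": force on the tool from outside, world axes, zero at the start; "ft_torque": the same for the moment, N m; "width": finger opening in m; "finger_force": force on a finger pad.
Only numpy, scipy, OpenCV 4.12 (cv2) and the standard library are available. Lean on these libraries where they do the work, as an engineer would, in place of code of your own. Each camera call takes 0.05 s, during which the arm holds its last target. There are 200 camera calls.

## Task

One of the four identical square covers in the metal block has not seated and rocks. With closed fingertips, press lightly on the covers near an edge, one after another, until you find the one that tips under the finger, then push that one straight down at its middle until it stops, fully home and level. Do not push the firm covers hard, do not lift or take out any cover, and leave the other things where they are.

Things in the scene. Friction and masses are not known exactly. Their poses are not given: they have to be found in the camera images.
- block: fixed block of bare aluminium, 210 x 210 x 45 mm, with four square wells (63 mm wide, 2 x 2, centres 52.5 mm from its centre lines) for the covers and two brass hose stubs on its +x side. Origin: centre of its underside, on the worktop; x and y along its sides.
- cover_a: one of four identical loose square covers of plain grey plastic, 60 x 60 x 16 mm; which is in which well and which one rocks vary. Origin: centre of the underside, z up, x and y along the sides. At the start all four stand alike and level: underside 39 mm, top 55 mm above the worktop, 10 mm proud of the block. How firm and rocking covers behave: see the next ones.
- cover_b: one of four identical loose square covers of plain grey plastic, 60 x 60 x 16 mm; which is in which well and which one rocks vary. Origin: centre of the underside, z up, x and y along the sides. Three covers are firm: they sit on full-width rubber and give straight down, about 1 mm per 7 N, springing back without tipping. A firm one must never be pushed with more than 18 N.
- cover_c: one of four identical loose square covers of plain grey plastic, 60 x 60 x 16 mm; which is in which well and which one rocks vary. Origin: centre of the underside, z up, x and y along the sides. One cover rocks: it is carried on a pivot at its middle. A light press of 2 to 5 N some 15 to 25 mm off the middle, to any side, tips it about 0.12 rad; released, it levels itself.
- cover_d: one of four identical loose square covers of plain grey plastic, 60 x 60 x 16 mm; which is in which well and which one rocks vary. Origin: centre of the underside, z up, x and y along the sides. The rocking one, pushed at its middle, yields at about 6 to 10 N, slides down 5 mm onto a rigid ledge and stays there, its top 50 mm above the worktop, lower than the firm ones.
- pen: loose pen, 145 x 11 x 9 mm, lying on the block between the two rows of covers, along the block's y. Leave it. Origin under its centre.
- tape_roll: loose roll of black tape, 58 mm across, 19 mm high, lying on the worktop before the block (towards the robot). Leave it. Origin under its centre.
- espresso_cup: loose white espresso cup, 62 mm across, 83 mm with its handle, 50 mm high, standing to the right of the block (-y). Leave it. Origin under its centre.
- tamper: loose coffee tamper with a wooden handle, 58 mm across, 85 mm high, standing to the left of the block (+y). Leave it. Origin under its centre.
Not all that is in view belongs to the job. Leave any pink or purple look-alike of the cover_b alone.

How it is judged:
On the way, in this order (a step that is already met when the one before it is completed fails the run):
1. a fingertip press tips the loose cover (more than 0.06 rad) (((angle between cover_a's own z axis and vertical above 0.06 rad and contact force between the fingers and cover_a above 0.3 N) or (angle between cover_b's own z axis and vertical above 0.06 rad and contact force between the fingers and cover_b above 0.3 N) or (angle between cover_c's own z axis and vertical above 0.06 rad and contact force between the fingers and cover_c above 0.3 N) or (angle between cover_d's own z axis and vertical above 0.06 rad and contact force between the fingers and cover_d above 0.3 N))), for 0.1 s.
2. that cover is pushed down onto its seat, more than 4.2 mm below where it stood (((distance of cover_a from where it was at the start of the episode between 0.0042 and 0.008 m and z of cover_a in the frame of block below 0.0352 m and angle between cover_a's own z axis and vertical below 0.04 rad) or (distance of cover_b from where it was at the start of the episode between 0.0042 and 0.008 m and z of cover_b in the frame of block below 0.0352 m and angle between cover_b's own z axis and vertical below 0.04 rad) or (distance of cover_c from where it was at the start of the episode between 0.0042 and 0.008 m and z of cover_c in the frame of block below 0.0352 m and angle between cover_c's own z axis and vertical below 0.04 rad) or (distance of cover_d from where it was at the start of the episode between 0.0042 and 0.008 m and z of cover_d in the frame of block below 0.0352 m and angle between cover_d's own z axis and vertical below 0.04 rad))), for 0.2 s.
At the end, for the whole second after the job is handed in: The loose cover rests level (within 0.04 rad) on its seat, at least 4.2 mm below where it stood, still in its well; the three others are level and within 2.5 mm of where they stood; all are at rest ((((distance of cover_a from where it was at the start of the episode between 0.0042 and 0.008 m and z of cover_a in the frame of block below 0.0352 m and angle between cover_a's own z axis and vertical below 0.04 rad) and linear speed of each of cover_a, cover_b, cover_c, cover_d below 0.01 m/s and distance of each of cover_b, cover_c, cover_d from where it was at the start of the episode below 0.0025 m and angle between each of cover_b, cover_c, cover_d's own z axis and vertical below 0.03 rad) or ((distance of cover_b from where it was at the start of the episode between 0.0042 and 0.008 m and z of cover_b in the frame of block below 0.0352 m and angle between cover_b's own z axis and vertical below 0.04 rad) and linear speed of each of cover_b, cover_a, cover_c, cover_d below 0.01 m/s and distance of each of cover_a, cover_c, cover_d from where it was at the start of the episode below 0.0025 m and angle between each of cover_a, cover_c, cover_d's own z axis and vertical below 0.03 rad) or ((distance of cover_c from where it was at the start of the episode between 0.0042 and 0.008 m and z of cover_c in the frame of block below 0.0352 m and angle between cover_c's own z axis and vertical below 0.04 rad) and linear speed of each of cover_c, cover_a, cover_b, cover_d below 0.01 m/s and distance of each of cover_a, cover_b, cover_d from where it was at the start of the episode below 0.0025 m and angle between each of cover_a, cover_b, cover_d's own z axis and vertical below 0.03 rad) or ((distance of cover_d from where it was at the start of the episode between 0.0042 and 0.008 m and z of cover_d in the frame of block below 0.0352 m and angle between cover_d's own z axis and vertical below 0.04 rad) and linear speed of each of cover_d, cover_a, cover_b, cover_c below 0.01 m/s and distance of each of cover_a, cover_b, cover_c from where it was at the start of the episode below 0.0025 m and angle between each of cover_a, cover_b, cover_c's own z axis and vertical below 0.03 rad))); the robot touches nothing.
It fails at once if a firm cover is pushed hard (over 18 N without going down) ((contact force between the fingers and cover_a above 18 N and distance of cover_a from where it was at the start of the episode below 0.0034 m) or (contact force between the fingers and cover_b above 18 N and distance of cover_b from where it was at the start of the episode below 0.0034 m) or (contact force between the fingers and cover_c above 18 N and distance of cover_c from where it was at the start of the episode below 0.0034 m) or (contact force between the fingers and cover_d above 18 N and distance of cover_d from where it was at the start of the episode below 0.0034 m)).
It fails at once if a cover is lifted (8 mm), or tipped out of its well (z of any of cover_a, cover_b, cover_c, cover_d in the frame of block above 0.047 m or angle between any of cover_a, cover_b, cover_c, cover_d's own z axis and vertical above 0.25 rad).
It fails at once if one of the other things is shifted by more than 20 mm (distance of any of pen, tape_roll, espresso_cup, tamper from where it was at the start of the episode above 0.02 m).
It also fails if it takes over 51 s, if anything falls off the work surface, if the arm or the gripper's body presses on something with over 40 N, if the wrist force passes 120 N, or if a joint passes its speed limit or range.

## Working session

There is one attempt and no reset: what is moved stays moved. The work goes in short steps, Python scripts to look and compute and a tool call to move; the robot and the scene stay as the last step left them, time stands still between calls to the robot, and variables do not carry over. Pictures are saved under pics/ and viewed, at most 10 in all, crops included, and the job is handed in when it is done.

Besides the shell and the picture viewer there is one more tool, called after ">>>" as name(argument=value, ...), one argument or row to a line, values as JSON. arm_command: Moves the arm, as the interface text tells. Its arguments: {"type":"object","properties":{"motion":{"type":"array"}},"required":["motion"]}

```bash
mkdir -p pics
cat > h.py <<'E'
import numpy as np, cv2
from cell import bot
def ray(cam,px,z):
    c=bot.camera_info(cam); K=np.array([[c['fx'],0,c['cx']],[0,c['fy'],c['cy']],[0,0,1.]])
    u=cv2.undistortPoints(np.array([[px]],float),K,np.array(c['distortion'],float))[0,0]
    T=np.array(c['camera_from_world']);R,t=T[:3,:3],T[:3,3]
    o=-R.T@t; d=R.T@np.array([u[0],u[1],1]); return o+d*(z-o[2])/d[2]
def proj(cam,P):
    c=bot.camera_info(cam); K=np.array([[c['fx'],0,c['cx']],[0,c['fy'],c['cy']],[0,0,1.]])
    T=np.array(c['camera_from_world'])
    return cv2.projectPoints(np.array(P,float).reshape(-1,1,3),cv2.Rodrigues(T[:3,:3])[0],T[:3,3],K,np.array(c['distortion'],float))[0][:,0]
def snap(cam,name):
    im=bot.snapshot(cam); cv2.imwrite('pics/'+name,cv2.cvtColor(im,cv2.COLOR_RGB2BGR)); return im
E
python3 - <<'E'
from h import *
snap('top','top1.png');snap('scene','sc1.png')
for cam in('top','scene'):
  for n in('block','cover_a','pen'):
    for d in bot.spot_in(n,cam): print(cam,n,np.round(d['centre'],1),round(d['conf'],2),ray(cam,d['centre'],.055 if n!='block' else .045).round(4))
s=bot.observe(); print(s)
E
```

```text
top block [291.3 197.9] 0.91 [0.5155 0.0941 0.045 ]
top cover_a [279.1 223.8] 0.96 [0.4557 0.1217 0.055 ]
top cover_a [310.3 170. ] 0.88 [0.5787 0.052  0.055 ]
top cover_a [200.5 262. ] 0.87 [0.369  0.2949 0.055 ]
top cover_a [323.1 212.8] 0.79 [0.4816 0.0228 0.055 ]
top cover_a [264.3 179.6] 0.62 [0.5551 0.1561 0.055 ]
top cover_a [220.9 112.8] 0.57 [0.7082 0.2574 0.055 ]
top pen [289.3 202.7] 0.64 [0.5035 0.0992 0.055 ]
scene block [312.4 223.3] 0.74 [0.4962 0.103  0.045 ]
scene block [247.6 255.4] 0.24 [0.4828 0.2557 0.045 ]
scene cover_a [248.1 326. ] 0.91 [0.3338 0.331  0.055 ]
scene cover_a [327.5 339.4] 0.91 [0.248 0.235 0.055]
scene cover_a [313.1 242.3] 0.87 [0.4417 0.1369 0.055 ]
scene cover_a [277.  213.4] 0.82 [0.5482 0.1548 0.055 ]
scene cover_a [193.7 200.2] 0.82 [0.6716 0.2832 0.055 ]
scene cover_a [350. 214.] 0.73 [0.4722 0.0289 0.055 ]
scene cover_a [310.9 188.1] 0.72 [0.5825 0.0517 0.055 ]
scene pen [320.3 212.3] 0.77 [0.5068 0.0776 0.055 ]
{'t': 0.4, 'qpos': array([-1.29213671,  0.4771135 ,  0.02243548,  1.55553724, -0.01150509,
        1.10931997, -0.08311014]), 'dq': array([ 0.00063862, -0.0003565 , -0.00053306, -0.00489398, -0.00125409,
        0.00034278, -0.00091736]), 'joint_efforts': array([-1.83037617e-03, -5.82058632e+01,  1.53077446e+00, -2.72533071e+01,
       -5.43135521e-02,  1.21443020e-02,  7.52131882e-05]), 'eef_pos': array([0.25459677, 0.62506773, 0.22253038]), 'ee_rot': array([-6.03838708e-01, -3.08298913e+00,  3.89032285e-04]), 'contact_force': array([0.49040302, 0.4278337 , 0.33110977]), 'ft_torque': array([ 0.02262168, -0.02079511,  0.0346471 ]), 'finger_force': 0.0, 'width': 0.08757815985762914}
```

View pics/top1.png

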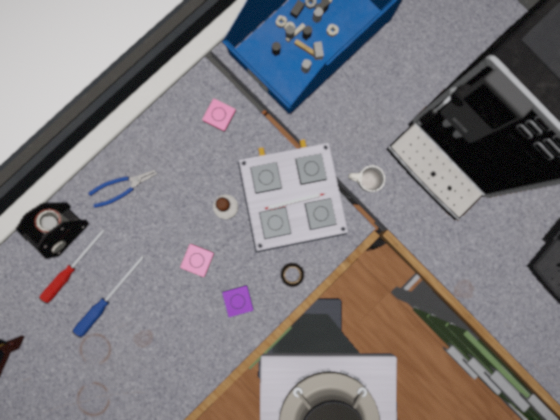

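View pics/sc1.png

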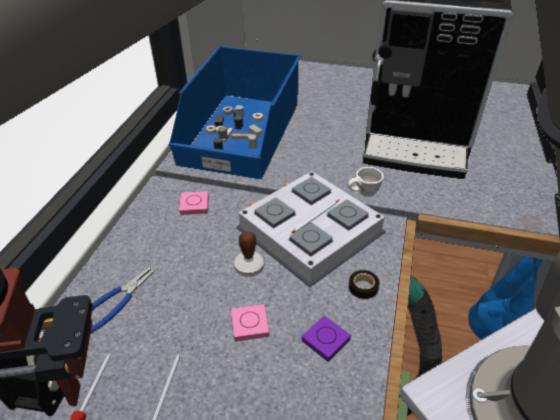

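Top view: four grey covers in the block at about (265,178), (311,169), (275,222) and (320,213). The look-alikes are pink at (219,115) and (197,260) and purple at (238,301). They lie outside the block, so I leave them out. Next I refine the block pose and check it in a close crop.

Run:
```python
from h import *
from scipy.optimize import least_squares
loc=np.array([[-1,1],[-1,-1],[1,-1],[1,1]])*.0525
D={'top':[(275.5,222.5),(320.3,212.8),(310.6,169.2),(265.2,178.5)]}
im=cv2.imread('pics/top1.png')
# refine covers: saturation/gray threshold within model
def W(p,L,z):
    c,s=np.cos(p[2]),np.sin(p[2]); L=np.atleast_2d(L)
    return np.c_[p[0]+c*L[:,0]-s*L[:,1],p[1]+s*L[:,0]+c*L[:,1],np.full(len(L),z)]
f=lambda p:(proj('top',W(p,loc,.055))-np.array(D['top'])).ravel()
p=least_squares(f,[.52,.09,.28]).x; print('spot fit',p.round(4),f(p).round(1))
# refine: outline of bright block top by threshold
g=cv2.cvtColor(im,cv2.COLOR_BGR2GRAY).astype(float)
sq=np.array([[-1,-1],[1,-1],[1,1],[-1,1]])
def edge(p,cam,g):
    gs=cv2.GaussianBlur(g,(0,0),.8); v=0
    for h,z,ctr,w in [(.105,.045,[[0,0]],1)]+[(.030,.055,loc,1)]:
        for c0 in ctr:
            t=np.linspace(-.85,.85,25)
            for nx,ny in((1,0),(-1,0),(0,1),(0,-1)):
                o=.004
                P=lambda k:W(p,np.array(c0)+np.c_[nx*(h+k)+ny*t*h,ny*(h+k)+nx*t*h],z)
                def smp(k):
                    q=proj(cam,P(k)).astype(np.float32); return cv2.remap(gs.astype(np.float32),q[:,:1],q[:,1:],1).ravel()
                d=smp(-o)-smp(o); v+= (d.mean() if h>.1 else -d.mean())
    return v
from scipy.optimize import minimize
gs_=cv2.imread('pics/sc1.png',0).astype(float)
for cam,gg in(('top',g),('scene',gs_)):
    r=minimize(lambda q:-edge(p+q*np.array([.001,.001,.01]),cam,gg),[0,0,0],method='Nelder-Mead',options=dict(initial_simplex=[[0,0,0],[4,0,0],[0,4,0],[0,0,4]]))
    pp=p+r.x*np.array([.001,.001,.01]); print(cam,pp.round(4),-r.fun,edge(p,cam,gg))
    src=cv2.imread('pics/top1.png' if cam=='top' else 'pics/sc1.png')
    c=proj(cam,W(pp,[[0,0]],.045))[0].astype(int); S=5;x0,y0=c-np.array([80,60])
    cr=cv2.resize(src[y0:y0+120,x0:x0+160],None,fx=S,fy=S,interpolation=cv2.INTER_CUBIC)
    for h,z,ctr in((.105,.045,[[0,0]]),(.03,.055,loc)):
        for c0 in ctr:
            q=(proj(cam,W(pp,np.array(c0)+sq*h,z))-[x0,y0]+.5)*S
            cv2.polylines(cr,[q.astype(int)],True,(0,0,255),1)
    cv2.imwrite('pics/ov_%s.png'%cam,cr)
print(bot.grip_depth)
```

```text
spot fit [0.5196 0.0911 0.2261] [-0.3  0.8  0.4  0.6 -0.1 -0.9  0.  -0.6]Traceback (most recent call last):
  File "<stdin>", line 30, in <module>
    res = _minimize_neldermead(fun, x0, args, callback, bounds=bounds,
                               **options)
    fxr = func(xr)
    fx = function(np.copy(x), *(wrapper_args + args))
  File "<stdin>", line 30, in <lambda>
  File "<stdin>", line 25, in edge
  File "<stdin>", line 24, in smp
  File "h.py", line 9, in proj
    c=bot.camera_info(cam); K=np.array([[c['fx'],0,c['cx']],[0,c['fy'],c['cy']],[0,0,1.]])
ValueError: time passes only in moves, steps and waits
```

```bash
sed -i 's/bot.camera_info(cam)/ci(cam)/; s/^from cell import bot/from cell import bot\nimport functools\nci=functools.cache(lambda c:bot.camera_info(c))/' h.py
cat >> h.py <<'E'
loc=np.array([[-1,1],[-1,-1],[1,-1],[1,1]])*.0525
sq=np.array([[-1,-1],[1,-1],[1,1],[-1,1]])
def W(p,L,z):
    c,s=np.cos(p[2]),np.sin(p[2]); L=np.atleast_2d(L)
    return np.c_[p[0]+c*L[:,0]-s*L[:,1],p[1]+s*L[:,0]+c*L[:,1],np.full(len(L),z)]
E
python3 - <<'E'
from h import *
from scipy.optimize import minimize
p=np.array([.5196,.0911,.2261])
t=np.linspace(-.85,.85,25)
def edge(p,cam,g):
    v=0
    for h,z,ctr in ((.105,.045,[[0,0]]),(.030,.055,loc)):
        for c0 in ctr:
            for nx,ny in((1,0),(-1,0),(0,1),(0,-1)):
                def smp(k):
                    q=proj(cam,W(p,np.array(c0)+np.c_[nx*(h+k)+ny*t*h,ny*(h+k)+nx*t*h],z)).astype(np.float32)
                    return cv2.remap(g,q[:,:1],q[:,1:],1).mean()
                d=smp(-.004)-smp(.004); v+= d if h>.1 else -d
    return v
k=np.array([.001,.001,.01])
for cam,fn in(('top','top1'),('scene','sc1')):
    src=cv2.imread(f'pics/{fn}.png'); g=cv2.GaussianBlur(src,(0,0),.8)[:,:,1].astype(np.float32)
    r=minimize(lambda q:-edge(p+q*k,cam,g),[0,0,0],method='Nelder-Mead',options=dict(initial_simplex=[[0,0,0],[4,0,0],[0,4,0],[0,0,4]]))
    pp=p+r.x*k; print(cam,pp.round(4),-r.fun,edge(p,cam,g))
    c=proj(cam,W(pp,[[0,0]],.045))[0].astype(int); S=5;x0,y0=c-np.array([80,60])
    cr=cv2.resize(src[y0:y0+120,x0:x0+160],None,fx=S,fy=S,interpolation=cv2.INTER_CUBIC)
    for h,z,ctr in((.105,.045,[[0,0]]),(.03,.055,loc)):
        for c0 in ctr:
            q=(proj(cam,W(pp,np.array(c0)+sq*h,z))-[x0,y0]+.5)*S
            cv2.polylines(cr,[q.astype(int)],True,(0,0,255),1)
    cv2.imwrite(f'pics/ov_{cam}.png',cr)
print(bot.grip_depth)
E
```

```text
top [0.5192 0.0919 0.2087] 593.8601684570312 572.3418
scene [0.5106 0.0983 0.212 ] 1164.4912109375 338.71518
0.0187
```

View pics/ov_top.png

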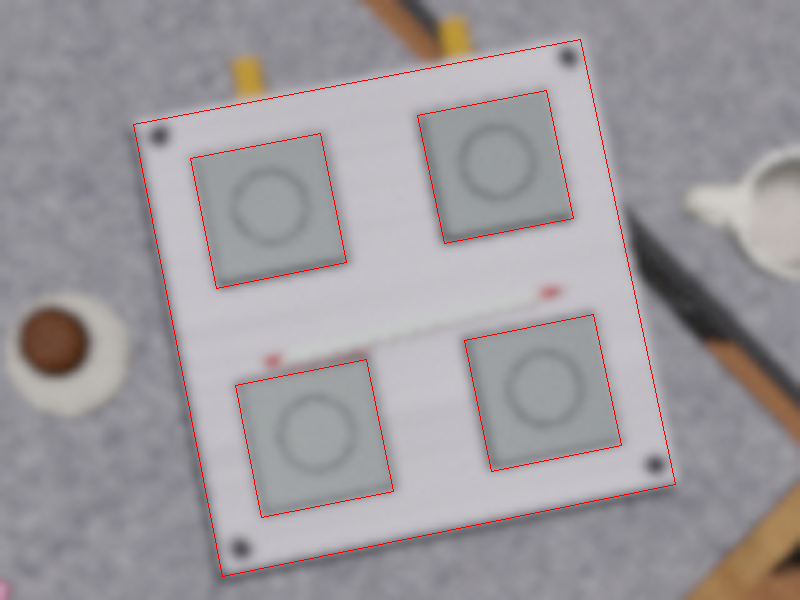

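View pics/ov_scene.png

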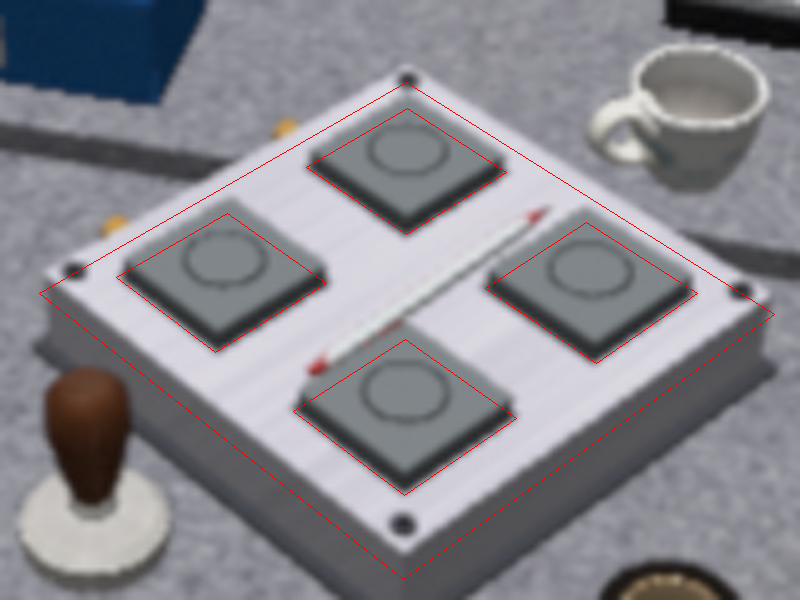

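Top view: the overlay fits the block outline and all four covers closely, at about (0.519, 0.092) with yaw 0.209. The choice is the grey covers in the block. The scene fit locked onto the wrong edges, so I use the top pose.

```bash
cat >> h.py <<'E'
P0=np.array([.5192,.0919,.2087])
from scipy.spatial.transform import Rotation as Ro
names=dict(A=loc[0],B=loc[1],C=loc[2],D=loc[3])
def go(c,off,z):
    l=names[c].copy(); l[0]+=np.sign(l[0])*off
    t=W(P0,l,z)[0]; s=bot.observe(); R=Ro.from_rotvec(s['ee_rot']).as_matrix()
    x=R[:,0]; tw=(np.arctan2(x[1],x[0])-(P0[2]+np.pi)+np.pi)%(2*np.pi)-np.pi
    print(c,'target',t.round(4),'tool cm',(R.T@(t-s['eef_pos'])*100).round(2),'twist',round(tw,3),'F',s['contact_force'].round(2),'t',s['t'],'zaxis',R[:,2].round(3),'pos',s['eef_pos'].round(4),'w',s['width'])
E
python3 -c "
from h import *
go('A',.026,.075)"
```

```text
A target [0.4315 0.127  0.075 ] tool cm [-35.18 -39.45  14.76] twist -0.596 F [0.49 0.43 0.33] t 0.4 zaxis [-0. -0. -1.] pos [0.2546 0.6251 0.2225] w 0.08757815985762914
```

>>> arm_command(
  motion=[
    [[0, -2.6, -3, 0, -0.08], [0, -5.3, -6, 0, -0.16], [0, -8, -9, 0, -0.24], [0, -10.7, -12, 0, -0.32], [0, -13.4, -15, 0, -0.4], [0, -16, -18, 0, -0.48], [0, -18.7, -21, 0, -0.55], [0, -21.4, -24, 0, -0.6]],
  ],
)

```text
t: 1.2
eef_pos: [0.3627, 0.3206, 0.2229]
ee_rot: [-0.338, 3.123, 0.001]
contact_force: [1.2, -0.5, 0.1]
width: 0.0275
finger_force: 0.0
```

```bash
python3 -c "
from h import *
go('A',.026,.1)"
```

```text
A target [0.4315 0.127  0.1   ] tool cm [ -2.57 -20.39  12.28] twist 0.007 F [ 1.24 -0.5   0.06] t 1.2 zaxis [ 0.     0.001 -1.   ] pos [0.3627 0.3206 0.2229] w 0.027482950429023125
```

>>> arm_command(
  motion=[
    [[0, -0.4, -3.4, 0, 0], [0, -0.9, -7, 0, 0], [0, -1.3, -10.5, 2, 0], [0, -1.8, -14, 5, 0], [0, -2.2, -17.5, 8, 0], [0, -2.6, -20.4, 11, 0], [0, -2.6, -20.4, 12.3, 0], [0, -2.6, -20.4, 12.3, 0]],
  ],
)

```text
t: 2.0
eef_pos: [0.4299, 0.1269, 0.0982]
ee_rot: [0.331, -3.121, 0.002]
contact_force: [-0.9, 0.3, -0.8]
width: 0.0004
finger_force: 0.0
```

```bash
python3 -c "
from h import *
go('A',.026,.06)"
```

```text
A target [0.4315 0.127  0.06  ] tool cm [-0.18 -0.02  3.82] twist 0.002 F [-0.91  0.29 -0.84] t 2.0 zaxis [-0.003 -0.002 -1.   ] pos [0.4299 0.1269 0.0982] w 0.00040295416263148615
```

>>> arm_command(
  motion=[
    [[0, 0, 0, 1, 0], [0, 0, 0, 2.2, 0], [0, 0, 0, 3.2, 0], [0, 0, 0, 3.9, 0], [0, 0, 0, 4, 0], [0, 0, 0, 4, 0], [0, 0, 0, 4, 0], [0, 0, 0, 4, 0]],
  ],
)

```text
t: 2.8
eef_pos: [0.4311, 0.1284, 0.06]
ee_rot: [-0.334, 3.123, 0.0]
contact_force: [-0.2, 0.4, 0.2]
width: 0.0005
finger_force: 0.0
```

```bash
python3 -c "
from h import *
go('A',.026,.055)"
```

```text
A target [0.4315 0.127  0.055 ] tool cm [-0.01 -0.14  0.5 ] twist 0.004 F [-0.21  0.43  0.17] t 2.8 zaxis [ 0.001  0.    -1.   ] pos [0.4311 0.1284 0.06  ] w 0.0005429950728236247
```

>>> arm_command(
  motion=[
    [[0, 0, 0, 0.2, 0], [0, 0, 0, 0.4, 0], [0, 0, 0, 0.5, 0], [0, 0, 0, 0.55, 0], [0, 0, 0, 0.6, 0], [0, 0, 0, 0.6, 0], [0, 0, 0, 0.6, 0], [0, 0, 0, 0.6, 0]],
  ],
)

```text
t: 3.6
eef_pos: [0.4309, 0.1283, 0.054]
ee_rot: [-0.334, 3.124, 0.0]
contact_force: [-1.8, -0.6, 6.9]
width: 0.0004
finger_force: 3.6
```

A responds at 7 N per mm, so it is firm. B is next.

>>> arm_command(
  motion=[
    [[0, 0, 0, -0.8, 0], [0, 0, 0, -1.6, 0], [0, 0, -3.5, -1.6, 0], [0, 0, -7, -1.6, 0], [0, 0, -10, -1.6, 0], [0, 0, -10.6, -1.2, 0], [0, 0, -10.6, -0.6, 0], [0, 0, -10.6, -0.6, 0]],
  ],
)

```text
t: 4.4
eef_pos: [0.4526, 0.0257, 0.059]
ee_rot: [0.336, -3.122, -0.001]
contact_force: [0.3, -0.1, 0.2]
width: 0.0004
finger_force: 0.0
```

```bash
python3 -c "
from h import *
go('B',.026,.055)"
```

```text
B target [0.4533 0.0243 0.055 ] tool cm [-0.03 -0.15  0.4 ] twist 0.006 F [ 0.29 -0.05  0.18] t 4.4 zaxis [-0.001  0.    -1.   ] pos [0.4526 0.0257 0.059 ] w 0.0003837684618213998
```

>>> arm_command(
  motion=[
    [[0, 0, 0, 0.2, 0], [0, 0, 0, 0.35, 0], [0, 0, 0, 0.45, 0], [0, 0, 0, 0.5, 0], [0, 0, 0, 0.55, 0], [0, 0, 0, 0.55, 0], [0, 0, 0, 0.55, 0], [0, 0, 0, 0.55, 0]],
  ],
)

```text
t: 5.2
eef_pos: [0.4532, 0.0254, 0.0544]
ee_rot: [0.335, -3.124, -0.001]
contact_force: [-2.3, 3.5, 5.2]
width: 0.0002
finger_force: 2.6
```

>>> arm_command(
  motion=[
    [[0, 0, 0, 0.03, 0], [0, 0, 0, 0.06, 0], [0, 0, 0, 0.06, 0], [0, 0, 0, 0.06, 0]],
  ],
)

```text
t: 5.6
eef_pos: [0.4531, 0.0254, 0.054]
ee_rot: [0.335, -3.124, -0.001]
contact_force: [-3.1, 3.0, 7.4]
width: 0.0005
finger_force: 4.0
```

```bash
python3 -c "
from h import *
go('B',.026,.055); snap('scene','b.png'); snap('top','bt.png');go('B',.026,.055)"
```

```text
B target [0.4533 0.0243 0.055 ] tool cm [ 0.01 -0.12 -0.1 ] twist 0.005 F [-3.07  3.04  7.42] t 5.6 zaxis [-0.     0.001 -1.   ] pos [0.4531 0.0254 0.054 ] w 0.0004507236414328167
B target [0.4533 0.0243 0.055 ] tool cm [ 0.01 -0.12 -0.1 ] twist 0.005 F [-3.27  3.    8.33] t 5.7 zaxis [-0.     0.001 -1.   ] pos [0.4531 0.0254 0.054 ] w 0.00042815458729058973
```

B is also about 7 N per mm, so it is firm. Crossing above the pen to C.

>>> arm_command(
  motion=[
    [[0, 0, 0, -1.5, 0], [0, 0, 0, -3, 0], [0, -4, 0, -3, 0], [0, -8, 0, -3, 0], [0, -12, 0, -3, 0], [0, -15.7, 0, -2, 0], [0, -15.7, 0, -0.7, 0], [0, -15.7, 0, -0.7, 0]],
  ],
)

```text
t: 6.5
eef_pos: [0.6051, 0.0575, 0.0583]
ee_rot: [0.334, -3.12, 0.001]
contact_force: [-1.4, 1.1, -1.0]
width: 0.0007
finger_force: 0.0
```

```bash
python3 -c "
from h import *
go('C',.026,.055)"
```

```text
C target [0.6069 0.0568 0.055 ] tool cm [-0.16 -0.1   0.33] twist 0.005 F [-1.37  1.13 -0.95] t 6.5 zaxis [-0.004 -0.001 -1.   ] pos [0.6051 0.0575 0.0583] w 0.0006637114811573244
```

>>> arm_command(
  motion=[
    [[0, 0, 0, 0, 0], [0, 0, 0, 0.2, 0], [0, 0, 0, 0.35, 0], [0, 0, 0, 0.45, 0], [0, 0, 0, 0.55, 0], [0, 0, 0, 0.6, 0], [0, 0, 0, 0.6, 0], [0, 0, 0, 0.6, 0]],
  ],
)

```text
t: 7.3
eef_pos: [0.6069, 0.0579, 0.0547]
ee_rot: [-0.334, 3.123, 0.0]
contact_force: [0.0, 0.1, 1.0]
width: 0.0005
finger_force: 0.4
```

>>> arm_command(
  motion=[
    [[0, 0, 0, 0.05, 0], [0, 0, 0, 0.1, 0], [0, 0, 0, 0.1, 0], [0, 0, 0, 0.1, 0]],
  ],
)

```text
t: 7.7
eef_pos: [0.6072, 0.0581, 0.0538]
ee_rot: [-0.334, 3.123, 0.0]
contact_force: [1.4, -0.3, 1.5]
width: 0.0004
finger_force: 1.0
```

C gives 1.2 mm at only 1.5 N, so it rocks. I tip it clearly past 0.06 rad, still lightly.

>>> arm_command(
  motion=[
    [[0, 0, 0, 0.05, 0], [0, 0, 0, 0.1, 0], [0, 0, 0, 0.1, 0], [0, 0, 0, 0.1, 0]],
  ],
)

```text
t: 8.1
eef_pos: [0.6073, 0.0581, 0.0532]
ee_rot: [-0.334, 3.123, 0.0]
contact_force: [1.9, 0.8, 4.8]
width: 0.0007
finger_force: 2.9
```

```bash
python3 -c "
from h import *
im=snap('scene','c.png'); go('C',0,.055)
c=proj('scene',W(P0,[0,0],.05))[0].astype(int)
cv2.imwrite('pics/c2.png',cv2.resize(cv2.imread('pics/c.png')[c[1]-60:c[1]+60,c[0]-80:c[0]+80],None,fx=5,fy=5,interpolation=2))"
```

```text
C target [0.5814 0.0514 0.055 ] tool cm [ 2.67 -0.1  -0.19] twist 0.005 F [0.96 1.54 5.26] t 8.15 zaxis [ 0.001  0.    -1.   ] pos [0.6074 0.0581 0.0532] w 0.0004879834794631655
```

View pics/c2.png

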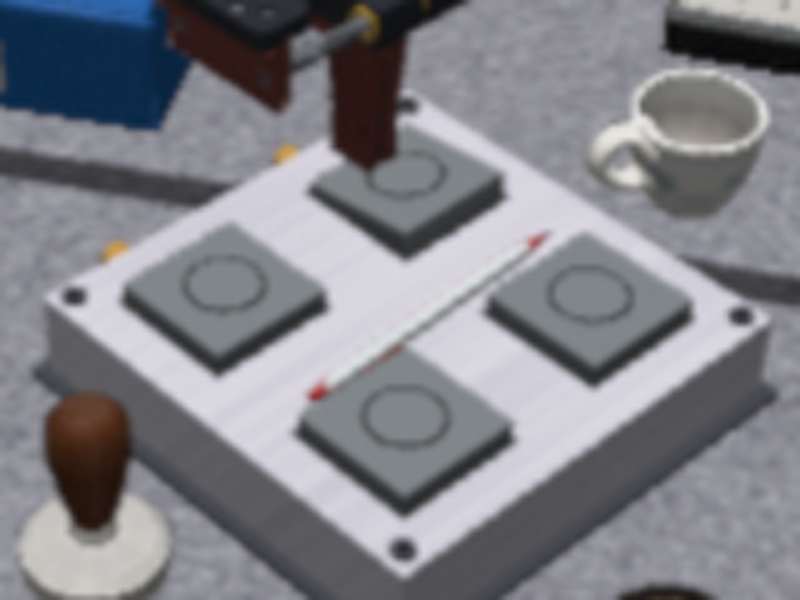

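The finger stands on the outer (+x) edge of the rear cover C at about (370,160) in the crop, and the other covers are untouched. I lift and centre over C.

>>> arm_command(
  motion=[
    [[0, 0, 0, -0.6, 0], [0, 0, 0, -1.2, 0], [0, 1.3, 0, -1.2, 0], [0, 2.7, -0.1, -1.2, 0], [0, 2.7, -0.1, -0.8, 0], [0, 2.7, -0.1, -0.5, 0], [0, 2.7, -0.1, -0.5, 0], [0, 2.7, -0.1, -0.5, 0]],
  ],
)

```text
t: 8.95
eef_pos: [0.5809, 0.0514, 0.0573]
ee_rot: [0.335, -3.124, -0.0]
contact_force: [1.0, -0.5, 0.5]
width: 0.0006
finger_force: 0.0
```

```bash
python3 -c "
from h import *
go('C',0,.05)"
```

```text
C target [0.5814 0.0514 0.05  ] tool cm [-0.05 -0.01  0.73] twist 0.005 F [ 1.03 -0.48  0.48] t 8.95 zaxis [-0.  0. -1.] pos [0.5809 0.0514 0.0573] w 0.0006171129664813323
```

>>> arm_command(
  motion=[
    [[0, 0, 0, 0.15, 0], [0, 0, 0, 0.25, 0], [0, 0, 0, 0.35, 0], [0, 0, 0, 0.45, 0], [0, 0, 0, 0.55, 0], [0, 0, 0, 0.65, 0], [0, 0, 0, 0.75, 0], [0, 0, 0, 0.75, 0]],
  ],
)

```text
t: 9.75
eef_pos: [0.5809, 0.0513, 0.0507]
ee_rot: [-0.334, 3.123, 0.0]
contact_force: [-1.4, -0.2, 6.1]
width: 0.0004
finger_force: 2.8
```

>>> arm_command(
  motion=[
    [[0, 0, 0, 0.05, 0], [0, 0, 0, 0.1, 0], [0, 0, 0, 0.15, 0], [0, 0, 0, 0.15, 0], [0, 0, 0, 0.15, 0], [0, 0, 0, 0.15, 0]],
  ],
)

```text
t: 10.35
eef_pos: [0.581, 0.0513, 0.0503]
ee_rot: [-0.334, 3.123, 0.001]
contact_force: [-5.6, 0.1, 16.4]
width: 0.0005
finger_force: 8.4
```

>>> arm_command(
  motion=[
    [[0, 0, 0, 0.06, 0], [0, 0, 0, 0.06, 0], [0, 0, 0, 0.06, 0], [0, 0, 0, 0.06, 0]],
  ],
)

```text
t: 10.75
eef_pos: [0.581, 0.0513, 0.0503]
ee_rot: [-0.334, 3.123, 0.001]
contact_force: [-7.5, -0.0, 21.3]
width: 0.0005
finger_force: 11.0
```

Hard stop: it is on the ledge. I retreat and verify.

>>> arm_command(
  motion=[
    [[0, 0, 0, -1, 0], [0, 0, 0, -3, 0], [0, 0, 0, -6, 0], [0, -3, 0, -9, 0], [0, -7, 0, -12, 0], [0, -11, 0, -14, 0], [0, -15, 0, -14, 0], [0, -15, 0, -14, 0]],
  ],
)

```text
t: 11.55
eef_pos: [0.7309, 0.0848, 0.1878]
ee_rot: [-0.337, 3.12, 0.0]
contact_force: [-1.5, 0.3, 0.2]
width: 0.0004
finger_force: 0.0
```

```bash
python3 -c "
from h import *
im=snap('scene','e.png'); go('C',0,.055)
c=proj('scene',W(P0,[0,0],.05))[0].astype(int)
cv2.imwrite('pics/e2.png',cv2.resize(cv2.imread('pics/e.png')[c[1]-60:c[1]+60,c[0]-80:c[0]+80],None,fx=5,fy=5,interpolation=2))"
```

```text
C target [0.5814 0.0514 0.055 ] tool cm [15.05 -0.04 13.21] twist 0.005 F [-0.81 -0.29  0.3 ] t 11.6 zaxis [ 0. -0. -1.] pos [0.7284 0.0838 0.1871] w 0.000681769801722966
```

View pics/e2.png

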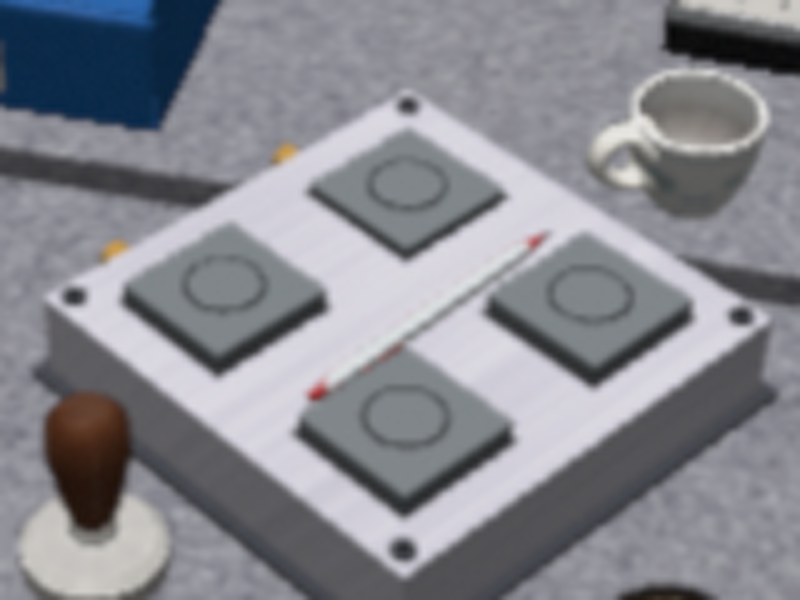

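The rear cover at (407,190) now sits lower and level, with thin visible sides. The other three covers, the pen, the cup and the tamper are where they were.

```bash
python3 -c "
from cell import bot
print(bot.job_done())"
```

```text
the job is handed in; nothing more can be done
None
```

The rocking cover was in the block's +x, −y well: it tipped under a light press, I pushed it down at its middle to a hard stop about 5 mm lower, it looked level in the last picture, and the job is handed in (no verdict was returned).

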